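Load the disc press and spin its wing knob down with a fingertip

ROBOT

A 6-joint arm with a two-finger parallel gripper is mounted at the origin on the work surface. World frame = base frame: x ahead of the robot, y to its left, z up, the work surface at z = 0. Lengths are in m, angles in degrees, forces in N, time in s.
With the tool pointing down it reaches from about 0.4 to 0.825 m from the base axis. Payload 7 kg.
Tool frame: the origin (TCP) lies at the very end of the fingers, on their centre line; the grasp point (between the pads) lies 19 mm behind it; x points along the fingers, y is the direction in which the jaws open and shut, and the axes are right-handed (so a half turn about x gives the same grasp; the last joint's range is limited). The gripper opens to 88 mm and grips with 3 to 60 N. Pads are 19 mm wide; open, the fingers measure 130 mm over their backs; the gripper's body (78 mm by 193 mm) begins 47 mm behind the grasp point.
Start: joints at [88.241, 20.546, 0.682, 0, -70.136, -16.507], TCP at [0.212, 0.641, 0.227] pointing down, gripper open.
Joint ranges: [-176.03, 176.03], [-82.01, 121.73], [-58.28, 71.71], [-173.87, 95.51], [-174.79, -0.11], [-173.66, 173.66]. Speed limits (degrees/s): [136.94, 136.94, 172.46, 180, 180, 180].

INTERFACE

Orientations are given as [roll, pitch, yaw] about the fixed x, y, z axes, in that order (R = Rz(yaw) Ry(pitch) Rx(roll)).
In Python, from plant import * gives the robot as it stands. The module is installed in compiled form; this text tells all that it offers.
- The arm moves only by the shell command python3 -m creep 'ROWS' [FORCE]. ROWS is a JSON object of lists of equal length, an entry for each row: "jaw": the closure, from -1 (fully open) to 1 (shut); "translation": the shift along the tool's x, y, z in m, a list of three; "roll": the turn about the tool's x in rad. A call has exactly 10 rows; each row shifts and turns the commanded pose from where the row before left it, along the tool's axes as they then stand; what a row does not reach is not made up. A row lasts 1/10 s, in which the tool goes at most 50 mm and 8.59 degrees, less where a joint would pass 70% of its speed; a pose out of reach is approached as far as the arm can. A call with a gripper value outside its range is refused whole. The fingers move at their own pace and stop on an object; FORCE is the grip in N (left out, the last holds). Time passes only in rows, so rows that do not move let the fingers close, or fill a call up. It gives the time, the measured TCP pose, the force and the opening at its end, in the units of the state.
- get_state(): the state, without advancing time (a new reading comes with each control period).
- capture(name): name is "scene" or "side" or "wrist"; returns a dict with "image" (420x560x3 uint8, red, green, blue), "fovy" (degrees; the focal length in pixels is half the picture's height over the tangent of half this angle, whatever the lens; pixels are square), "cx", "cy" (the principal point, pixels), "D" ([k1, k2, p1, p2, k3] as OpenCV has them; the pictures are not rectified), "pose" (4x4, takes a point from camera to world coordinates); the wrist camera has in their place "tool_from_camera" (4x4, takes a point from camera to tool coordinates, whose origin is the TCP and whose axes are the tool frame's). Camera axes: x right, y up, looking along -z (the intrinsics and any distortion apply to the point x, -y, -z); pixel columns grow to the right and rows downward; lengths in m; the calibration is good to about 2 mm. A picture is of the moment at which its call begins: read the wrist's pose just before it. There is no depth.
- close_job(): hands the job in, once; it reports no verdict.
The state is a dict: "time_s": time; "joints": joint angles; "qd": joint speeds; "joint_torque": joint torques, N m; "tcp_pos": TCP position; "eef_rot": TCP orientation; "contact_force": force on the tool from outside, world axes, zero at the start; "moment": the same for the moment, N m; "gripper_width": finger opening in m.
Only numpy, scipy, OpenCV 4.12 (cv2) and the standard library are available. Lean on these libraries where they do the work, as an engineer would, in place of code of your own. Each camera call takes 0.05 s, during which the arm holds its last target.

TASK

With the fingertips only, gently push the blue carrier by its upright lip into the small press until it is fully home against the stop. Then stroke the wings of the loose red wing knob round clockwise (seen from above), again and again, until it stops and the rubber pad is clamped down on the carrier. Do not pinch the wings, force the knob, squeeze or lift the carrier, or disturb anything else standing around, and finish clear of everything.

Things in the scene. Friction and masses are not known exactly. Their poses are not given: they have to be found in the camera images.
- press: Small grey and white C-frame hand press, fixed, placed anew each time. Origin under its base on the knob's vertical axis; +x from the open loading end (towards the robot) to the column. In mm in this frame: grey base plate x -115 to 100, y +-100, top z 12; white column x 58 to 78, 44 wide, up to z 118; lower arm x -28 to 62, 36 wide, z 50 to 64, under the knob.
- home_stop (a point): Middle of the stop's face that the carrier's far end must meet, at x 25 mm, z 18 mm in the press's frame (the stop's top is at z 24). Two aluminium guide rails lead to it: y +-(19.5 to 29.5) mm, x -72 to 25 mm, tops at z 20 mm.
- bar_end (a point): Top of the free end of the press's white upper arm (14 mm wide, z 108 to 118 mm), which runs from the column to here, x -7 mm, straight over the knob and its +x side. Fingers reaching down cannot pass it, so they cannot circle the knob: stroke from one side of this arm round the knob's -x side to the other, lift, return.
- wings: Red two-winged plastic knob (fixed on the joint 'screw'), on the press's axis. Origin on the axis at the wings' underside, 74 mm above the table; z up; the wings stand along its +x and -x, each reaching 40 mm from the axis, 6 mm thick (y), 24 mm high (74 to 98 mm above the table); hub radius 12.5 mm. White mark on the +x wing's end. Its height is constant.
- screw (a joint): Angle of the knob, rad; grows as it is turned clockwise seen from above (tightening); starts between 2.5 and 5.5, stops hard at 12.0. Loose: about 0.06 N m of friction, it stays where it is left. The +x axis of wings points along the press's +x at 0, 6.28 and 12.57. Each radian lowers the pad 1 mm.
- pad: Round black rubber pad, 28 mm in diameter, 8 mm thick, hanging under the lower arm on the knob's axis; origin at the centre of its underside, which is 35.7 mm above the table at screw 0 and comes down to the top of the carrier (24 mm) at about 11.7; at 12.0 it presses on it.
- carrier: Loose blue plastic disc carrier, 120 g, flat on the base plate, far end already between the rails (1.5 mm free each side), pulled out 35 to 60 mm. Origin under its centre, 12 mm above the table; x into the press. 110 mm long (x -55 to 55), tongue 36 wide, 12 high; at the robot end an upright lip 44 wide, 26 high, x -55 to -47 mm. Home: origin at x -30 mm in the press's frame. Slides easily.
- disc_jar: Amber jar with white cap, 26 mm in diameter, 34 mm high, standing on the base plate on the +y side; origin at the centre of its underside. Leave alone.
- pin_pot: Closed aluminium pot, 28 mm in diameter, 26 mm high, on the base plate on the -y side; origin at the centre of its underside. Leave alone.
- amber_bottle: Amber jar with white cap, 66 mm in diameter, 100 mm high, on the table; origin at the centre of its underside. Leave alone.
- beaker: Glass beaker, 66 mm in diameter, 85 mm high, on the table; origin at the centre of its underside. Leave alone.
- carton: Orange and white carton, 50 x 85 x 30 mm, on the table; origin at the centre of its underside. Leave alone.
- flask: Glass flask, 68 mm in diameter, 120 mm high, with a narrow neck, on the table; origin at the centre of its underside. Leave alone.
- dish: Clear plastic dish, 84 mm in diameter, 14 mm high, on the table; origin at the centre of its underside. Leave alone.
Things that resemble listed ones, but are neither listed nor needed, are in the scene too. There is more than one size of the carrier; the one meant has the size given above.

How it is judged:
By the outcome, as a careful person would: the job done as asked, in the order asked, and still so for the second after the job is handed in, with the robot touching nothing.
It also fails if it takes over 64 s, if anything falls off the work surface, if the arm or the gripper's body presses on something with over 40 N, if the wrist force passes 120 N, or if a joint passes its speed limit or range.

## Working session

There is one attempt and no reset: what is moved stays moved. The work goes in short steps, Python scripts to look and compute and a shell command to move; the robot and the scene stay as the last step left them, time stands still between calls to the robot, and variables do not carry over. Pictures are saved under pics/ and viewed, and the job is handed in when it is done.

```bash
mkdir -p pics; ls; python3 - <<'E'
from plant import *
import cv2
s=get_state();print(s)
for n in ["scene","side","wrist"]:
    c=capture(n);print(n,{k:(v if k!="image" else 0) for k,v in c.items()})
    cv2.imwrite(f"pics/{n}0.png",c["image"][:,:,::-1])
E
```

```text
pics
{'time_s': 0.0, 'joints': array([ 8.82419202e+01,  2.05932243e+01,  6.33196099e-01, -2.00630864e-02,
       -7.01362769e+01, -1.65069752e+01]), 'qd': array([-0.14283797, -0.02603302,  0.17923746,  0.00039743,  0.0663814 ,
       -0.07001094]), 'joint_torque': array([-2.43899194e-04, -5.82708764e+01,  2.93058425e+01,  6.99742019e+00,
        6.92840738e-03, -1.74475194e-04]), 'tcp_pos': array([0.21142552, 0.64051009, 0.22559829]), 'eef_rot': array([  95.4279474 ,   89.90186483, -102.84394063]), 'contact_force': array([ 0.60575098,  0.37160561, -0.40567795]), 'moment': array([0.00703902, 0.03433321, 0.0261684 ]), 'gripper_width': 0.08754885716814868}
scene {'image': 0, 'fovy': 49.4509115113354, 'cx': 287.1712744182301, 'cy': 209.71227396894685, 'D': array([0.02712029, 0.        , 0.        , 0.        , 0.        ]), 'pose': array([[ 0.67326374, -0.40804979,  0.61661277,  1.37574349],
       [ 0.73927767,  0.35616953, -0.5714996 , -0.77795058],
       [ 0.01358161,  0.84061801,  0.54145813,  0.84197065],
       [ 0.        ,  0.        ,  0.        ,  1.        ]])}
side {'image':
[... 243 characters left out ...]
1,  0.43106889, -0.65240838, -0.78151709],
       [ 0.0131793 ,  0.84000048,  0.54242558,  0.75624095],
       [ 0.        ,  0.        ,  0.        ,  1.        ]])}
wrist {'image': 0, 'fovy': 68.37948590834475, 'cx': 282.41561694263174, 'cy': 210.04274769347268, 'D': array([-0.0640443,  0.       ,  0.       ,  0.       ,  0.       ]), 'tool_from_camera': array([[-2.20177909e-03,  2.73695035e-01, -9.61814005e-01,
        -1.57053132e-01],
       [ 9.99997571e-01,  6.98643694e-04, -2.09038174e-03,
        -6.89469817e-05],
       [ 9.98381848e-05, -9.61816271e-01, -2.73695909e-01,
        -7.37718485e-02],
       [ 0.00000000e+00,  0.00000000e+00,  0.00000000e+00,
         1.00000000e+00]])}
```

View pics/scene0.png

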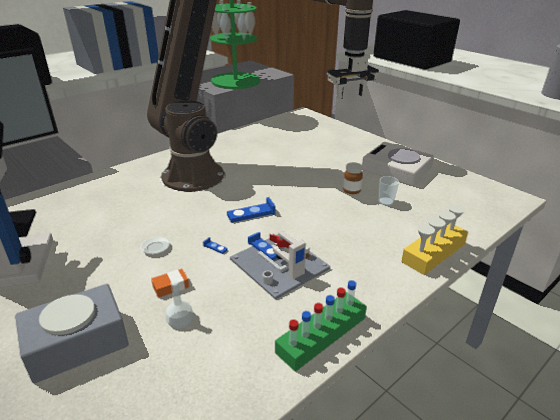

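View pics/side0.png

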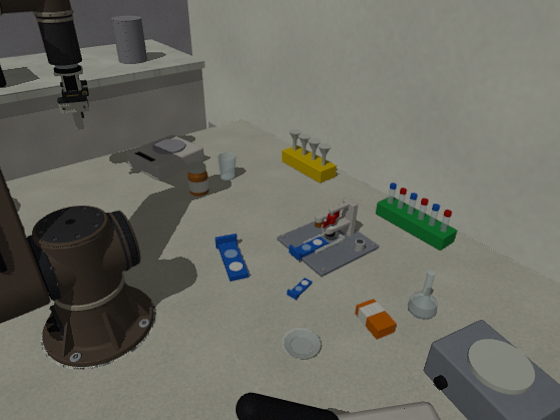

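View pics/wrist0.png

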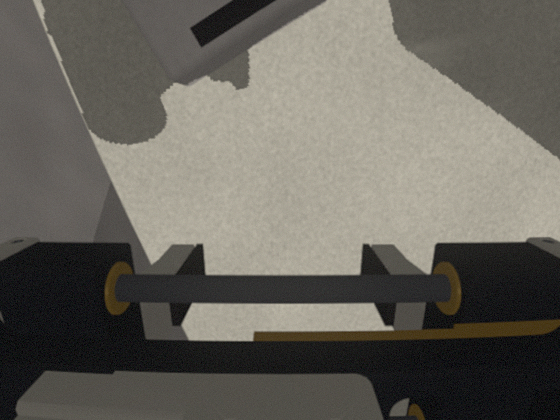

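The scene view shows the press around pixel (280,262), the carrier at (262,245), a larger carrier at (250,212) and a smaller one at (215,245). The side view shows the press around (328,245). I'll enlarge both.

```bash
cat > h.py <<'E'
import numpy as np, cv2
from plant import *
def cam(n):
    c=capture(n); h=c["image"].shape[0]; f=h/2/np.tan(np.radians(c["fovy"])/2)
    K=np.array([[f,0,c["cx"]],[0,f,c["cy"]],[0,0,1]]); return c,K
def wpose(c,s):
    from scipy.spatial.transform import Rotation as R
    T=np.eye(4);T[:3,:3]=R.from_euler('xyz',s["eef_rot"],degrees=True).as_matrix();T[:3,3]=s["tcp_pos"]
    return T@c["tool_from_camera"]
def project(P,pose,K,D):
    P=np.atleast_2d(np.asarray(P,float)); q=(P-pose[:3,3])@pose[:3,:3]
    q=q*[1,-1,-1]
    return cv2.projectPoints(q.reshape(-1,1,3),np.zeros(3),np.zeros(3),K,np.asarray(D))[0].reshape(-1,2)
def plane(uv,z,pose,K,D):
    u=cv2.undistortPoints(np.array(uv,float).reshape(-1,1,2),K,np.asarray(D)).reshape(-1,2)
    d=np.c_[u[:,0],-u[:,1],-np.ones(len(u))]@pose[:3,:3].T
    o=pose[:3,3]; return o+d*((z-o[2])/d[:,2])[:,None]
def crop(img,x0,y0,w,h,k,name):
    a=cv2.resize(img[y0:y0+h,x0:x0+w],None,fx=k,fy=k,interpolation=cv2.INTER_CUBIC)
    for i in range(0,w,10):
        cv2.line(a,(i*k,0),(i*k,6 if i%50 else 14),(255,255,0),1)
        if i%20==0: cv2.putText(a,str(x0+i),(i*k,24),0,.4,(255,0,255),1)
    for j in range(0,h,10):
        cv2.line(a,(0,j*k),(6,j*k),(255,255,0),1)
        if j%20==0: cv2.putText(a,str(y0+j),(8,j*k+4),0,.4,(255,0,255),1)
    cv2.imwrite(name,a[:,:,::-1])
E
python3 - <<'E'
from h import *
im=cv2.imread("pics/scene0.png")[:,:,::-1]; crop(im,220,215,120,90,6,"pics/s1.png")
im=cv2.imread("pics/side0.png")[:,:,::-1]; crop(im,265,190,120,90,6,"pics/s2.png")
E
```

```text
(no output)
```

View pics/s1.png

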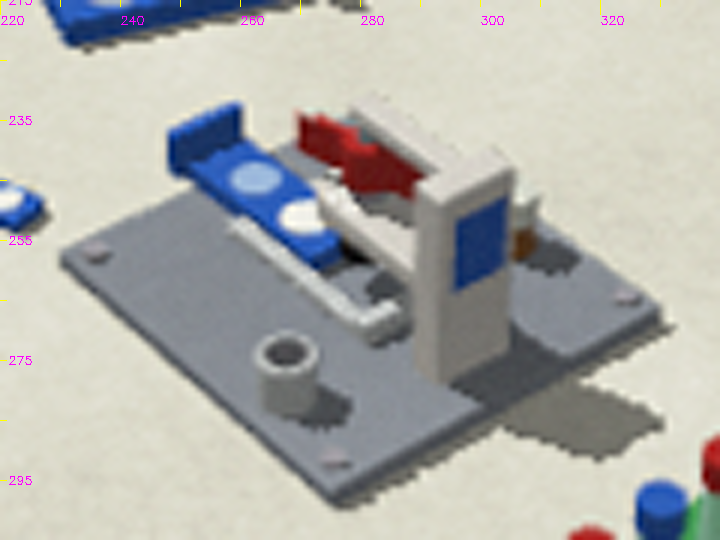

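View pics/s2.png

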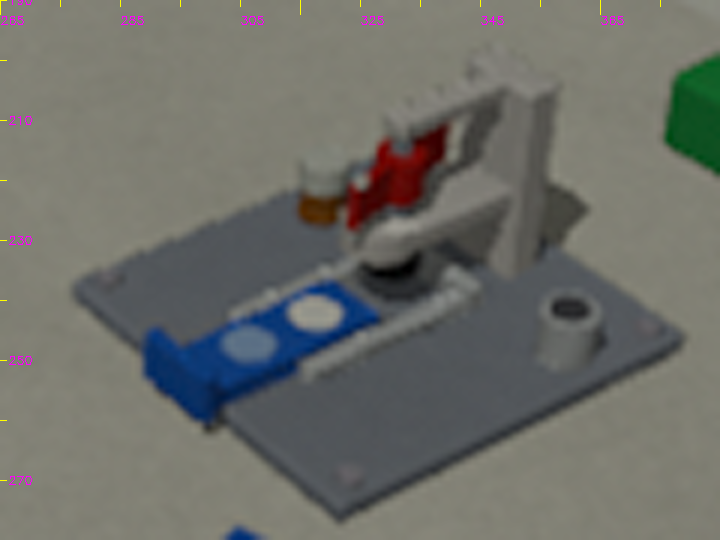

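```bash
cat > fit.py <<'E'
from h import *
from scipy.optimize import least_squares
obs={"scene":([(230.3,257.5),(276.5,297),(330,266),(290.8,249.5),(305,244.2)],[(-115,-100,12),(100,-100,12),(100,100,12),(78,-22,118),(78,22,118)]),
"side":([(277.5,238.3),(321.7,275),(378.8,246)],[(-115,100,12),(-115,-100,12),(100,-100,12)])}
C={n:cam(n) for n in obs}
def Pw(p,pts):
    c,s=np.cos(p[2]),np.sin(p[2]); a=np.array(pts)/1000.
    return np.c_[p[0]+c*a[:,0]-s*a[:,1],p[1]+s*a[:,0]+c*a[:,1],a[:,2]]
def res(p,out=False):
    r=[]
    for n,(uv,pts) in obs.items():
        c,K=C[n]; r.append(project(Pw(p,pts),c["pose"],K,c["D"])-uv)
    if out:
        for x in r: print(np.round(x,1).tolist())
    return np.concatenate(r).ravel()
if __name__=="__main__":
    for n in obs:
        c,K=C[n];print(n,plane(obs[n][0][:3],.012,c["pose"],K,c["D"]).round(4).tolist())
    best=min((least_squares(res,[.6,0,y],loss='soft_l1') for y in np.arange(-3,3,.7)),key=lambda q:q.cost)
    print(best.x,np.degrees(best.x[2]));res(best.x,True)
    # carrier lip etc.
    c,K=C["scene"]
    print(plane([(220+168/6,215+130/6),(220+240/6,215+103/6)],.038,c["pose"],K,c["D"]))
    c,K=C["side"]
    print(plane([(265+148/6,190+330/6),(265+210/6,190+378/6)],.038,c["pose"],K,c["D"]))
E
python3 fit.py
```

```text
scene [[0.5108, -0.1966, 0.012], [0.7208, -0.2036, 0.012], [0.7272, -0.0085, 0.012]]
side [[0.51, -0.0068, 0.012], [0.5022, -0.1993, 0.012], [0.7138, -0.209, 0.012]]
[ 0.62299792 -0.10473799 -0.04442662] -2.545457978828218
[[-2.3, -0.7], [-2.2, 0.5], [-0.2, 0.1], [1.8, -0.3], [0.3, -1.4]]
[[-0.8, -1.5], [0.5, -0.2], [1.1, -0.6]]
[[ 0.49301789 -0.11694197  0.038     ]
 [ 0.49879224 -0.07553528  0.038     ]]
[[ 0.49540932 -0.0777737   0.038     ]
 [ 0.4949352  -0.12105833  0.038     ]]
```

```bash
cat >> h.py <<'E'
from scipy.spatial.transform import Rotation as Rot
def toolR(s=None):
    s=s or get_state(); return Rot.from_euler('xyz',s["eef_rot"],degrees=True).as_matrix()
E
python3 - <<'E'
from h import *
s=get_state();R=toolR(s);print(R.round(3))
# required roll to make tool z = press x (yaw -2.5deg)
y=np.radians(-2.5);zt=np.array([np.cos(y),np.sin(y),0])
b=R.T@zt;print("roll deg",np.degrees(np.arctan2(-b[1],b[2])))
print("delta tool",R.T@(np.array([.50,-.10,.25])-s["tcp_pos"]))
E
```

```text
[[-0.    -0.313 -0.95 ]
 [-0.001 -0.95   0.313]
 [-1.     0.001 -0.   ]]
roll deg 164.23257637910055
delta tool [-0.02334483  0.61302412 -0.50613393]
```

```bash
python3 -m creep '{"jaw":[0,1,1,1,1,1,1,1,1,1],"translation":[[-0.0023,0.010,-0.008],[-0.0023,0.020,-0.017],[-0.0023,0.033,-0.027],[-0.0023,0.035,-0.029],[-0.0023,0.035,-0.029],[-0.0023,0.035,-0.029],[-0.0023,0.035,-0.029],[-0.0023,0.035,-0.029],[-0.0023,0.035,-0.029],[-0.0023,0.035,-0.029]],"roll":[0,0,0,0,0,0,0,0,0,0]}' 10
python3 -m creep '{"jaw":[1,1,1,1,1,1,1,1,1,1],"translation":[[0,0.035,-0.029],[0,0.035,-0.029],[0,0.035,-0.029],[0,0.035,-0.029],[0,0.035,-0.029],[0,0.035,-0.029],[0,0.035,-0.029],[0,0.035,-0.028],[0,0.020,-0.015],[0,0.005,-0.004]],"roll":[0,0,0,0,0,0,0,0,0,0]}'
python3 -m creep '{"jaw":[1,1,1,1,1,1,1,1,1,1],"translation":[[0,0,0],[0,0,0],[0,0,0],[0,0,0],[0,0,0],[0,0,0],[0,0,0],[0,0,0],[0,0,0],[0,0,0]],"roll":[0.08,0.145,0.145,0.145,0.145,0.145,0.145,0.145,0.145,0.145]}'
python3 -m creep '{"jaw":[1,1,1,1,1,1,1,1,1,1],"translation":[[0,0,0],[0,0,0],[0,0,0],[0,0,0],[0,0,0],[0,0,0],[0,0,0],[0,0,0],[0,0,0],[0,0,0]],"roll":[0.145,0.145,0.145,0.145,0.145,0.145,0.145,0.145,0.145,0.09]}'
python3 - <<'E'
from h import *
s=get_state();print(s["time_s"],s["tcp_pos"],s["joints"],s["gripper_width"],s["contact_force"]);print(toolR(s).round(3))
c,K=cam("wrist");cv2.imwrite("pics/w1.png",c["image"][:,:,::-1])
np.savez("w1.npz",pose=wpose(c,s),K=K,D=c["D"])
E
```

```text
time_s: 1.25
tcp_pos: [0.3573, 0.2661, 0.25]
eef_rot: [-102.6, 89.9, 59.1]
contact_force: [1.1, 0.5, 0.2]
gripper_width: 0.0132
time_s: 2.25
tcp_pos: [0.4988, -0.1022, 0.2493]
eef_rot: [51.9, 90.0, -146.6]
contact_force: [-0.5, -0.3, 0.4]
gripper_width: 0.0009
time_s: 3.25
tcp_pos: [0.4984, -0.0991, 0.2498]
eef_rot: [-49.1, 90.0, 33.0]
contact_force: [-0.8, 1.1, 0.5]
gripper_width: 0.0007
time_s: 4.25
tcp_pos: [0.4984, -0.0991, 0.2498]
eef_rot: [32.4, 90.0, 34.6]
contact_force: [-0.5, 0.0, -0.0]
gripper_width: 0.0004
4.25 [ 0.49835026 -0.09907186  0.24980791] [ 1.09246931e+01  3.76994586e+00 -1.79028802e+01 -1.25509314e-02
 -6.83005508e+01 -9.87662155e+01] 0.00044020181306256154 [-0.47678091  0.03525844 -0.04165062]
[[ 0.    -0.038  0.999]
 [ 0.     0.999  0.038]
 [-1.     0.     0.   ]]
```

View pics/w1.png

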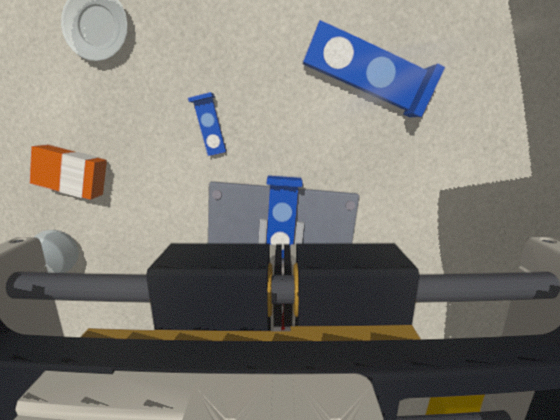

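The wrist view shows the near edge of the base plate at v≈182 and the carrier lip at (284,182). The fingers hide the rest of the press, so I'll move 0.14 m forward to see all of it.

```bash
python3 -m creep '{"jaw":[1,1,1,1,1,1,1,1,1,1],"translation":[[0,0,0.008],[0,0,0.02],[0,0,0.025],[0,0,0.025],[0,0,0.025],[0,0,0.02],[0,0,0.012],[0,0,0.005],[0,0,0],[0,0,0]],"roll":[0,0,0,0,0,0,0,0,0,0]}'
python3 - <<'E'
from h import *
s=get_state();print(s["time_s"],s["tcp_pos"])
c,K=cam("wrist");cv2.imwrite("pics/w2.png",c["image"][:,:,::-1])
np.savez("w2.npz",pose=wpose(c,s),K=K,D=c["D"])
crop(c["image"],185,60,200,150,4,"pics/w2c.png")
E
```

```text
time_s: 5.3
tcp_pos: [0.6383, -0.0934, 0.2497]
eef_rot: [131.3, 90.0, 133.8]
contact_force: [-0.7, -0.4, 0.6]
gripper_width: 0.0005
5.3 [ 0.63827743 -0.09343661  0.24970359]
```

View pics/w2.png

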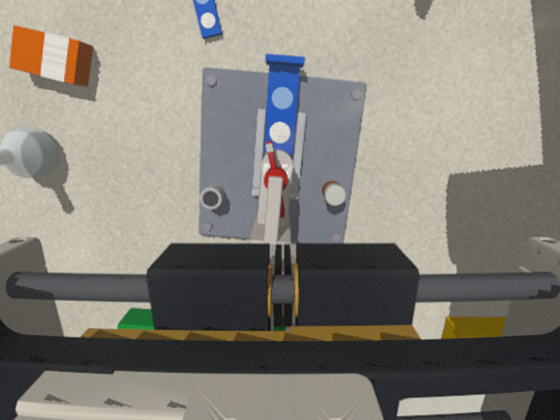

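View pics/w2c.png

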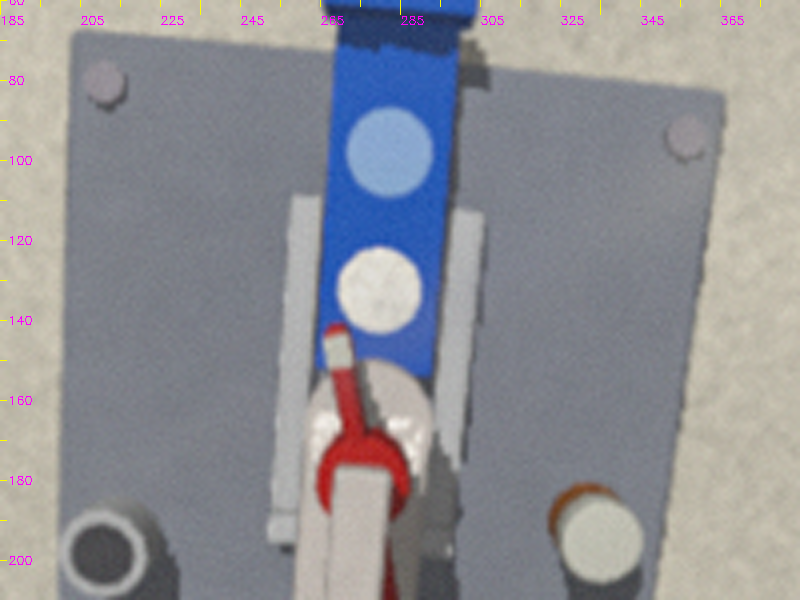

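```bash
cat > fit2.py <<'E'
from h import *
from scipy.optimize import least_squares
w=np.load("w2.npz");a=(w["pose"],w["K"],w["D"])
uv=np.array([(203.75,68.25),(365.5,83.25),(258.25,108.75),(306.25,112.5),(268.25,176.5),(283,178),(275.75,178.75)])
pts=np.array([(-115,-100,12),(-115,100,12),(-72,-29.5,20),(-72,29.5,20),(-7,-7,118),(-7,7,118),(0,0,98)])/1000.
def Pw(p,q):
    c,s=np.cos(p[2]),np.sin(p[2]);q=np.atleast_2d(q)
    return np.c_[p[0]+c*q[:,0]-s*q[:,1],p[1]+s*q[:,0]+c*q[:,1],q[:,2]]
def inv(p,W):
    d=np.atleast_2d(W)[:,:2]-p[:2];c,s=np.cos(p[2]),np.sin(p[2])
    return np.c_[c*d[:,0]+s*d[:,1],-s*d[:,0]+c*d[:,1]]
if __name__=="__main__":
    res=lambda p:(project(Pw(p,pts),*a)-uv).ravel()
    r=least_squares(res,[.62,-.105,-.04],loss='soft_l1');p=r.x
    print(p,np.degrees(p[2]));print(res(p).reshape(-1,2).round(1).tolist())
    print("wing tip",inv(p,plane([(269,143),(269.3,146.3)],.098,*a)))
    print("tongue end",inv(p,plane([(263.75,152),(293,153.75)],.024,*a)))
    w1=np.load("w1.npz");b=(w1["pose"],w1["K"],w1["D"])
    print("lip top w2",inv(p,plane([(266,56),(303,58)],.038,*a)))
    print("lip top w1",inv(p,plane([(267,178),(302,179)],.038,*b)))
    print("base w1",inv(p,plane([(209,182),(358,193)],.012,*b)))
    for n,(u,v,z) in dict(jar=(335,195,.046),pot=(211,198,.038)).items(): print(n,inv(p,plane([(u,v)],z,*a)))
E
python3 fit2.py
```

```text
[ 0.62200105 -0.10160688 -0.04719959] -2.7043371752029906
[[-1.7, -2.0], [2.6, -1.1], [-0.6, -0.6], [0.4, 0.2], [0.1, 0.6], [0.1, 0.4], [-0.2, 2.4]]
wing tip [[-0.03724956 -0.00965782]
 [-0.03408926 -0.00910913]]
tongue end [[-0.02099833 -0.018069  ]
 [-0.02211119  0.01782212]]
lip top w2 [[-0.12760589 -0.02292354]
 [-0.12922697  0.01792165]]
lip top w1 [[-0.13122059 -0.02323853]
 [-0.13359306  0.01893699]]
base w1 [[-0.11506651 -0.09905419]
 [-0.11701713  0.09609628]]
jar [[0.01992825 0.07192083]]
pot [[ 0.03920909 -0.07791219]]
```

```bash
python3 - <<'E'
from fit2 import *
c,K=cam("scene")
print("bottle,beaker,carton,flask,dish",inv([.622,-.1016,-.0472],plane([(352,190),(388,202),(172,288),(180,322),(157,250)],.0,c["pose"],K,c["D"])).round(3).tolist())
w1=np.load("w1.npz");b=(w1["pose"],w1["K"],w1["D"])
print("small,big carriers",inv([.622,-.1016,-.0472],plane([(210,125),(375,70)],.02,*b)).round(3).tolist())
s=get_state();p=[.622,-.1016,-.0472]
print("tcp press",inv(p,s["tcp_pos"][None]))
# stroke sim
from shapely import geometry
E
cat > sim.py <<'E'
import numpy as np, cv2
def rect(cx,cy,a,b): return np.array([(cx-a,cy-b),(cx+a,cy-b),(cx+a,cy+b),(cx-a,cy+b)],np.float32)
def wing(ph):
    u=np.array([np.cos(ph),np.sin(ph)]);n=np.array([-u[1],u[0]])
    return np.array([40*u+3*n,-40*u+3*n,-40*u-3*n,40*u-3*n],np.float32)
def hit(F,ph,a=9.5,b=21): return cv2.intersectConvexConvex(rect(F[0],F[1],a,b),wing(ph))[0]>0.01
def run(W,ph,a=9.5,b=21,step=1.0,verbose=True):
    W=[np.array(w,float) for w in W]; F=W[0]
    if hit(F,ph,a,b): print("START HIT")
    for w in W[1:]:
        n=int(np.ceil(np.linalg.norm(w-F)/step)); 
        mind=9e9
        for i in range(1,n+1):
            G=F+(w-F)*i/n; k=0
            while hit(G,ph,a,b) and k<400: ph-=np.radians(.25);k+=1
            if k>=100: print("JAM/jump",G,k)
            d=np.maximum(np.abs(G)-[a,b],0);mind=min(mind,np.hypot(*d))
            if G[0]+a>-7 and abs(G[1])-b<7: print("BAR",G)
        F=w
        if verbose: print(w,"phi %.1f hubgap %.1f"%(np.degrees(ph),mind-12.5))
    return ph
if __name__=="__main__":
    S=[(8,-55),(-5,-52),(-12,-47),(-18,-41),(-23,-33),(-31,-24),(-42,-15),(-40,-6),(-36,2),(-33,12),(-31,21),(-23,30),(-13,38),(-7,40),(-1,42)]
    for a,b in((9.5,21),(8,18),(11,23)): print(a,b);run(S,np.radians(-118),a,b)
E
python3 sim.py
```

```text
bottle,beaker,carton,flask,dish [[-0.17, 0.474], [-0.033, 0.512], [-0.109, -0.285], [0.013, -0.328], [-0.285, -0.242]]
small,big carriers [[-0.187, -0.098], [-0.267, 0.093]]
tcp press [[0.01588846 0.00889433]]
9.5 21
[ -5. -52.] phi -120.0 hubgap 18.5
[-12. -47.] phi -134.8 hubgap 13.6
[-18. -41.] phi -149.0 hubgap 9.2
[-23. -33.] phi -164.8 hubgap 5.6
[-31. -24.] phi -180.0 hubgap 5.6
[-42. -15.] phi -195.8 hubgap 9.9
[-40.  -6.] phi -211.3 hubgap 18.0
[-36.   2.] phi -225.8 hubgap 14.0
[-33.  12.] phi -238.5 hubgap 11.0
[-31.  21.] phi -241.8 hubgap 9.0
[-23.  30.] phi -254.8 hubgap 3.7
[-13.  38.] phi -269.5 hubgap 3.0
[-7. 40.] phi -286.5 hubgap 5.0
[-1. 42.] phi -299.5 hubgap 6.8
8 18
[ -5. -52.] phi -118.0 hubgap 21.5
[-12. -47.] phi -129.5 hubgap 16.8
[-18. -41.] phi -143.5 hubgap 12.6
[-23. -33.] phi -159.3 hubgap 8.7
[-31. -24.] phi -175.8 hubgap 8.7
[-42. -15.] phi -190.0 hubgap 11.8
[-40.  -6.] phi -205.5 hubgap 19.5
[-36.   2.] phi -220.5 hubgap 15.5
[-33.  12.] phi -234.5 hubgap 12.5
[-31.  21.] phi -239.3 hubgap 10.7
[-23.  30.] phi -252.3 hubgap 6.7
[-13.  38.] phi -267.3 hubgap 6.2
[-7. 40.] phi -280.5 hubgap 8.2
[-1. 42.] phi -293.0 hubgap 9.8
11 23
[ -5. -52.] phi -124.0 hubgap 16.5
[-12. -47.] phi -139.0 hubgap 11.5
[-18. -41.] phi -153.3 hubgap 6.8
[-23. -33.] phi -168.5 hubgap 3.1
[-31. -24.] phi -185.8 hubgap 3.2
[-42. -15.] phi -199.8 hubgap 8.2
[-40.  -6.] phi -215.5 hubgap 16.5
[-36.   2.] phi -229.8 hubgap 12.5
[-33.  12.] phi -241.0 hubgap 9.5
[-31.  21.] phi -244.3 hubgap 7.5
[-23.  30.] phi -257.0 hubgap 1.4
[-13.  38.] phi -273.8 hubgap 0.5
[-7. 40.] phi -293.0 hubgap 2.8
[-1. 42.] phi -305.7 hubgap 4.8Traceback (most recent call last):
  File "<stdin>", line 9, in <module>
ModuleNotFoundError: No module named 'shapely'
```

The wrist view gives the press at (0.622, -0.1016) with yaw -2.7°, the far end of the carrier at press x -21 mm, and the marked wing at -165°, so the screw is at about 2.9. Next I align the tool to the press axes, go behind the lip and descend.

```bash
python3 -m creep '{"jaw":[1,1,1,1,1,1,1,1,1,1],"translation":[[0,0,0],[0,0,-0.008],[0,0,-0.02],[0,-0.003,-0.027],[0,-0.003,-0.028],[0,-0.003,-0.028],[0,0,-0.028],[0,0,-0.022],[0,0,-0.011],[0,0,-0.004]],"roll":[0.085,0,0,0,0,0,0,0,0,0]}'
python3 -m creep '{"jaw":[1,1,1,1,1,1,1,1,1,1],"translation":[[0.01,0,0],[0.025,0,0],[0.03,0,0],[0.03,0,0],[0.03,0,0],[0.025,0,0],[0.018,0,0],[0.01,0,0],[0.005,0,0],[0,0,0]],"roll":[0,0,0,0,0,0,0,0,0,0]}'
python3 - <<'E'
from fit2 import *
s=get_state();p=[.622,-.1016,-.0472]
print(s["time_s"],"tcp press",inv(p,s["tcp_pos"][None]),s["tcp_pos"]);R=toolR(s);print(np.degrees(np.arctan2(R[1,2],R[0,2])))
c,K=cam("wrist");cv2.imwrite("pics/w3.png",c["image"][:,:,::-1])
c,K=cam("side");crop(c["image"],235,160,160,120,5,"pics/s3.png")
E
```

```text
time_s: 6.4
tcp_pos: [0.4616, -0.095, 0.2503]
eef_rot: [14.9, 89.9, 12.6]
contact_force: [0.8, -0.4, 0.3]
gripper_width: 0.0002
time_s: 7.4
tcp_pos: [0.4628, -0.095, 0.066]
eef_rot: [-162.2, 89.9, -164.6]
contact_force: [-0.3, -0.2, -0.2]
gripper_width: 0.0006
7.4 tcp press [[-0.15938054 -0.00096873]] [ 0.46275126 -0.09504768  0.065983  ]
-2.4078364766673683
```

View pics/s3.png

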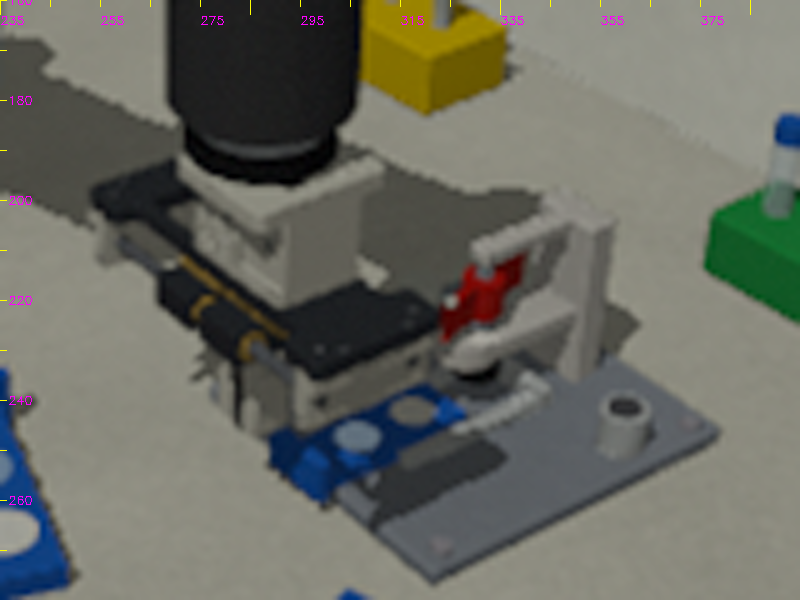

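View pics/w3.png

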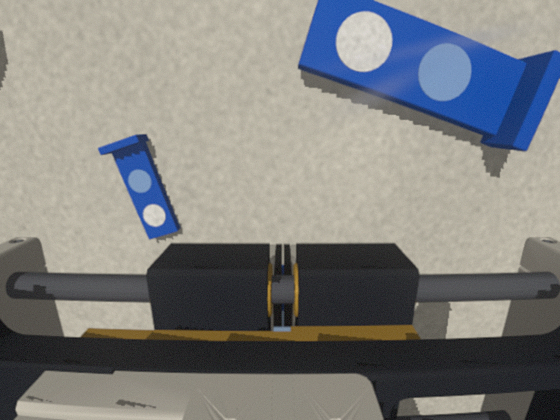

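```bash
python3 -m creep '{"jaw":[1,1,1,1,1,1,1,1,1,1],"translation":[[0.01,0.001,0],[0.015,0,0],[0.012,0,0],[0.006,0,0],[0.002,0,0],[0,0,0.003],[0,0,0.003],[0,0,0.003],[0,0,0.002],[0,0,0]],"roll":[0.005,0,0,0,0,0,0,0,0,0]}'
python3 - <<'E'
from fit2 import *
s=get_state();p=[.622,-.1016,-.0472]
print(s["time_s"],"tcp press",inv(p,s["tcp_pos"][None]),s["tcp_pos"],s["contact_force"])
c,K=cam("side");crop(c["image"],235,160,160,120,5,"pics/s4.png")
c,K=cam("scene");crop(c["image"],200,180,160,120,5,"pics/c4.png")
E
```

```text
time_s: 8.5
tcp_pos: [0.4742, -0.0945, 0.0218]
eef_rot: [9.2, 90.0, 6.5]
contact_force: [-1.0, 0.4, -0.3]
gripper_width: 0.0004
8.5 tcp press [[-1.47960183e-01  1.18265654e-04]] [ 0.47421018 -0.09450074  0.02176477] [-0.97080666  0.35874549 -0.32146449]
```

View pics/s4.png

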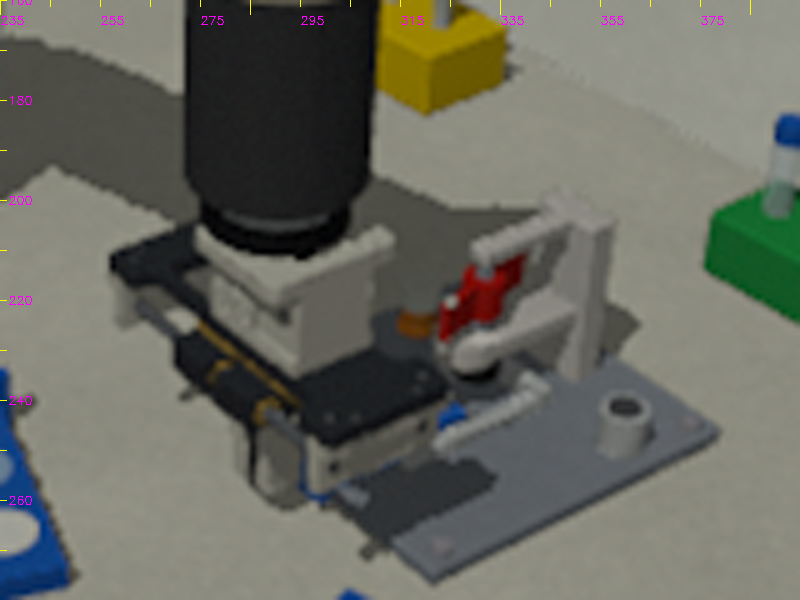

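View pics/c4.png

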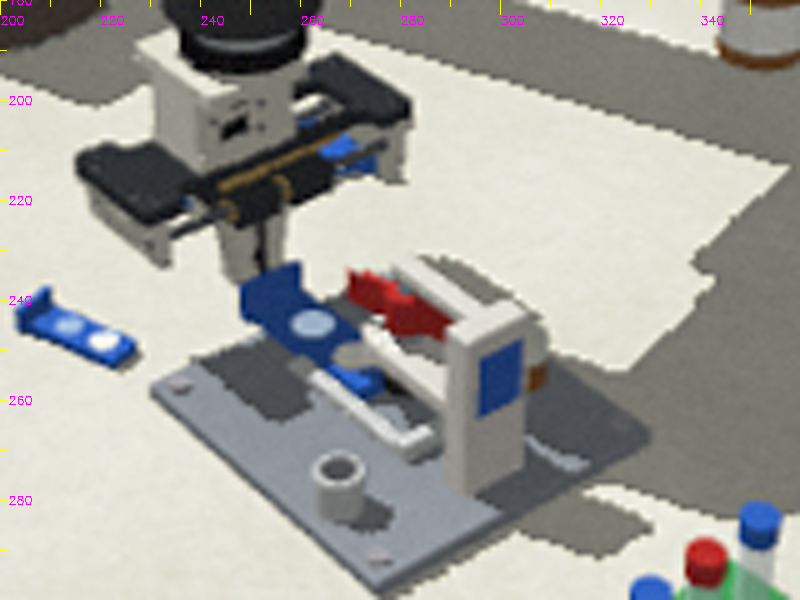

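The fingertips are just behind the lip and centred, and the body is well clear. Pushing slowly.

```bash
python3 -m creep '{"jaw":[1,1,1,1,1,1,1,1,1,1],"translation":[[0,0,0.003],[0,0,0.003],[0,0,0.003],[0,0,0.004],[0,0,0.004],[0,0,0.004],[0,0,0.004],[0,0,0.004],[0,0,0.004],[0,0,0.003]],"roll":[0,0,0,0,0,0,0,0,0,0]}'
python3 -m creep '{"jaw":[1,1,1,1,1,1,1,1,1,1],"translation":[[0,0,0.003],[0,0,0.002],[0,0,0.002],[0,0,0.002],[0,0,0.001],[0,0,0.001],[0,0,0],[0,0,0],[0,0,0],[0,0,0]],"roll":[0,0,0,0,0,0,0,0,0,0]}'
python3 - <<'E'
from fit2 import *
s=get_state();p=[.622,-.1016,-.0472]
print(s["time_s"],"tcp press",inv(p,s["tcp_pos"][None]),s["tcp_pos"],s["contact_force"])
c,K=cam("scene");crop(c["image"],220,205,120,90,6,"pics/c5.png")
E
```

```text
time_s: 9.6
tcp_pos: [0.5097, -0.0962, 0.0215]
eef_rot: [-175.8, 90.0, -178.5]
contact_force: [-0.7, 0.4, -0.8]
gripper_width: 0.0006
time_s: 10.6
tcp_pos: [0.5208, -0.0967, 0.0217]
eef_rot: [9.5, 90.0, 6.8]
contact_force: [0.5, 0.3, -0.6]
gripper_width: 0.0006
10.6 tcp press [[-0.10129895  0.00011098]] [ 0.5208191  -0.09670961  0.02166226] [ 0.46116523  0.26523971 -0.62778057]
```

View pics/c5.png

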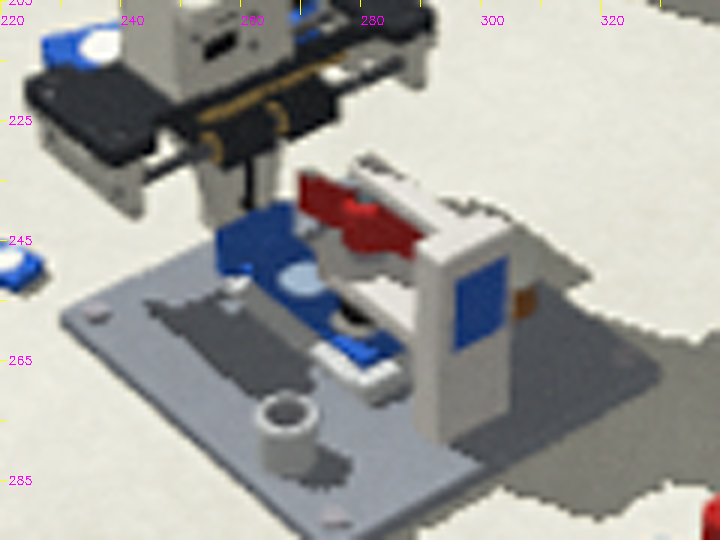

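```bash
python3 -m creep '{"jaw":[1,1,1,1,1,1,1,1,1,1],"translation":[[0,0,0.001],[0,0,0.001],[0,0,0.001],[0,0,0.001],[0,0,0.0005],[0,0,0.0005],[0,0,0.0005],[0,0,0.0005],[0,0,0],[0,0,0]],"roll":[0,0,0,0,0,0,0,0,0,0]}'
python3 - <<'E'
from fit2 import *
s=get_state();p=[.622,-.1016,-.0472]
print(s["time_s"],"tcp press",inv(p,s["tcp_pos"][None]),s["contact_force"])
c,K=cam("scene");crop(c["image"],240,230,80,60,10,"pics/c6.png")
E
```

```text
time_s: 11.65
tcp_pos: [0.5263, -0.097, 0.0215]
eef_rot: [-177.4, 90.0, 179.9]
contact_force: [-2.8, 0.2, 1.8]
gripper_width: 0.0004
11.65 tcp press [[-9.57760546e-02  4.11697951e-05]] [-2.7997935   0.18127077  1.82853431]
```

View pics/c6.png

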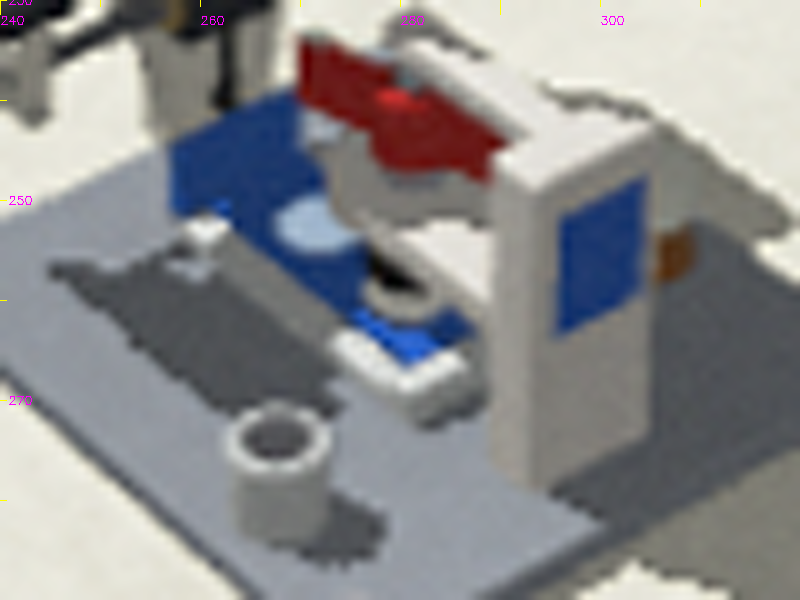

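The force is starting to rise. I'll add a small increment to confirm it's the stop.

```bash
python3 -m creep '{"jaw":[1,1,1,1,1,1,1,1,1,1],"translation":[[0,0,0.0003],[0,0,0.0003],[0,0,0.0002],[0,0,0],[0,0,0],[0,0,0],[0,0,0],[0,0,0],[0,0,0],[0,0,0]],"roll":[0,0,0,0,0,0,0,0,0,0]}'
python3 - <<'E'
from fit2 import *
s=get_state();p=[.622,-.1016,-.0472]
print(s["time_s"],"tcp press",inv(p,s["tcp_pos"][None]),s["contact_force"])
E
```

```text
time_s: 12.7
tcp_pos: [0.5263, -0.0971, 0.0215]
eef_rot: [-176.7, 89.9, -179.4]
contact_force: [-6.6, 1.9, 4.3]
gripper_width: 0.0009
12.7 tcp press [[-9.57811540e-02  1.12595736e-05]] [-6.6380152   1.91933914  4.32043222]
```

Position holds while the force builds to 6.6 N, so the carrier is against the stop. I'll back off, rise and check from above.

```bash
python3 -m creep '{"jaw":[1,1,1,1,1,1,1,1,1,1],"translation":[[0,0,-0.003],[0,0,-0.008],[0,0,-0.012],[0,0,-0.007],[-0.01,0,0],[-0.025,0,0],[-0.035,0,0],[-0.035,0,0],[-0.035,0,0.01],[-0.03,0,0.02]],"roll":[0,0,0,0,0,0,0,0,0,0]}'
python3 -m creep '{"jaw":[1,1,1,1,1,1,1,1,1,1],"translation":[[-0.03,0,0.025],[-0.02,0,0.025],[-0.008,0,0.025],[0,0,0.02],[0,0,0.01],[0,0,0.006],[0,0,0],[0,0,0],[0,0,0],[0,0,0]],"roll":[0,0,0,0,0,0,0,0,0,0]}'
python3 - <<'E'
from fit2 import *
s=get_state();p=[.622,-.1016,-.0472]
print(s["time_s"],"tcp press",inv(p,s["tcp_pos"][None]),s["tcp_pos"],s["contact_force"])
c,K=cam("wrist");np.savez("w7.npz",pose=wpose(c,s),K=K,D=c["D"])
crop(c["image"],185,60,200,150,4,"pics/w7c.png")
E
```

```text
time_s: 13.7
tcp_pos: [0.5273, -0.0971, 0.1952]
eef_rot: [9.2, 89.8, 6.6]
contact_force: [1.1, 0.7, -0.6]
gripper_width: 0.0005
time_s: 14.7
tcp_pos: [0.6379, -0.1023, 0.2499]
eef_rot: [20.2, 90.0, 17.5]
contact_force: [-0.3, 0.0, -0.5]
gripper_width: 0.0006
14.7 tcp press [[1.58728923e-02 9.62241787e-05]] [ 0.63785975 -0.10225281  0.24992859] [-0.32261786  0.00306777 -0.54237379]
```

View pics/w7c.png

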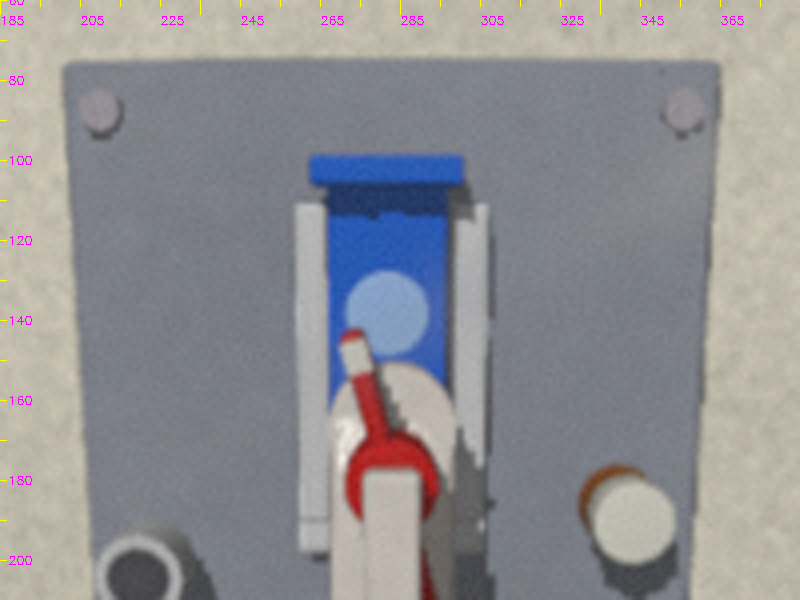

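```bash
python3 - <<'E'
from fit2 import *
w=np.load("w7.npz");a=(w["pose"],w["K"],w["D"])
uv=np.array([(201.75,76),(364.5,75.75),(259.25,110.75),(307,110.75),(275.5,177.5),(290.5,177.5)])
P=pts[:6]
res=lambda p:(project(Pw(p,P),*a)-uv).ravel()
p=least_squares(res,[.62,-.105,-.04],loss='soft_l1').x
print(p,np.degrees(p[2]));print(res(p).reshape(-1,2).round(1).tolist())
d=inv(p,plane([(272.75,142.5)],.098,*a))[0];print("tip",d,np.degrees(np.arctan2(d[1],d[0])))
print("lip",inv(p,plane([(262.5,99),(300.75,99)],.038,*a)))
q=inv(p,plane([(259.25,110.75),(307,110.75)],.020,*a));print("rail",q)
print("tcp",inv(p,get_state()["tcp_pos"][None]))
E
```

```text
[ 0.62215019 -0.10146142 -0.04723952] -2.706624919827081
[[-2.0, -1.5], [2.0, -1.3], [-0.8, 0.0], [0.6, 0.0], [0.1, 1.0], [-0.1, 1.0]]
tip [-0.03919597 -0.01010282] -165.54652746650265
lip [[-0.08426663 -0.02333994]
 [-0.08425775  0.0200667 ]]
rail [[-0.0720473  -0.02857945]
 [-0.07205141  0.02873412]]
tcp [[ 1.58085623e-02 -5.51743460e-05]]
```

The carrier is home: the lip face measures -84.3 mm against -85 nominal, which is within calibration, and it stands square in the rails. The marked wing is still at -165.5°. Now down behind that wing on its -y side.

```bash
python3 -m creep '{"jaw":[1,1,1,1,1,1,1,1,1,1],"translation":[[0,-0.007,-0.004],[0,-0.015,-0.009],[0,-0.015,-0.009],[0.01,-0.009,-0.006],[0.025,-0.001,0],[0.03,0,0],[0.03,0,0],[0.025,0,0],[0.01,0,0],[0,0,0]],"roll":[0.005,0,0,0,0,0,0,0,0,0]}'
python3 -m creep '{"jaw":[1,1,1,1,1,1,1,1,1,1],"translation":[[0.01,0,0],[0.012,0,0],[0.009,0,0],[0.005,0,0],[0.003,0,0],[0,0,0],[0,0,0],[0,0,0],[0,0,0],[0,0,0]],"roll":[0,0,0,0,0,0,0,0,0,0]}'
python3 - <<'E'
from fit2 import *
s=get_state();p=[.6221,-.1015,-.0472]
print(s["time_s"],"tcp press",inv(p,s["tcp_pos"][None]),s["tcp_pos"],s["contact_force"])
c,K=cam("side");crop(c["image"],265,160,120,90,6,"pics/s8.png")
c,K=cam("scene");crop(c["image"],220,195,120,90,6,"pics/c8.png")
E
```

```text
time_s: 15.75
tcp_pos: [0.6066, -0.1484, 0.1179]
eef_rot: [-174.9, 89.8, -177.9]
contact_force: [1.0, -0.2, -0.1]
gripper_width: -0.0001
time_s: 16.75
tcp_pos: [0.608, -0.1478, 0.0808]
eef_rot: [5.8, 90.0, 2.8]
contact_force: [0.1, 0.1, 0.3]
gripper_width: 0.0005
16.75 tcp press [[-0.01186602 -0.04687274]] [ 0.60803563 -0.14776067  0.08082505] [0.08225726 0.09584226 0.29886882]
```

View pics/s8.png

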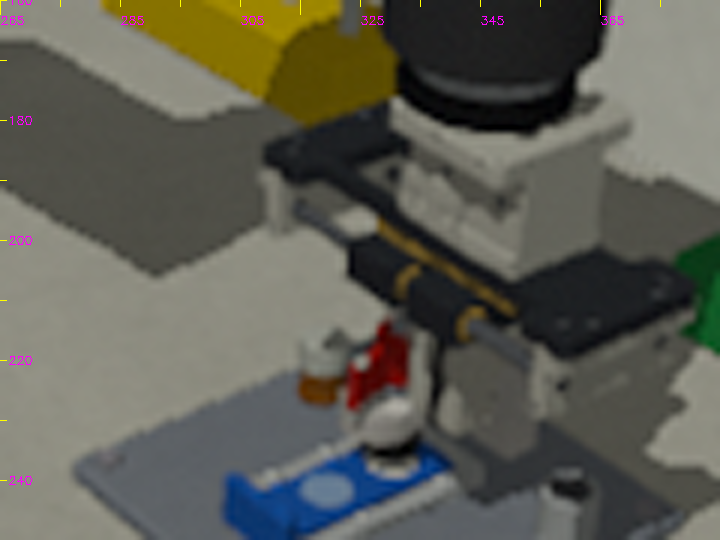

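View pics/c8.png

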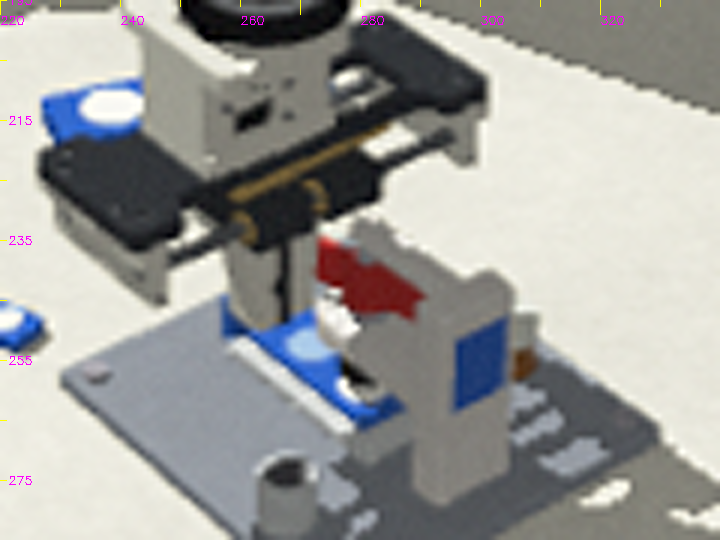

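```bash
python3 -m creep '{"jaw":[1,1,1,1,1,1,1,1,1,1],"translation":[[0,0.006,-0.006],[0,0.004,-0.0025],[0,0.004,-0.0025],[0,0.0045,-0.004],[0,0.0045,-0.004],[0,0.003,-0.0037],[0,0.003,-0.0037],[0,0.003,-0.0036],[0,0.0045,0.001],[0,0.0045,0.001]],"roll":[0,0,0,0,0,0,0,0,0,0]}'
python3 - <<'E'
from fit2 import *
s=get_state();p=[.6221,-.1015,-.0472]
print(s["time_s"],"tcp press",inv(p,s["tcp_pos"][None]),s["contact_force"])
c,K=cam("side");crop(c["image"],265,160,120,90,6,"pics/s9.png")
E
```

```text
time_s: 17.85
tcp_pos: [0.5813, -0.1052, 0.0805]
eef_rot: [-172.8, 89.9, -175.8]
contact_force: [-1.5, -1.9, 1.5]
gripper_width: 0.0004
17.85 tcp press [[-0.04058744 -0.00563637]] [-1.54664676 -1.94865668  1.48509823]
```

View pics/s9.png

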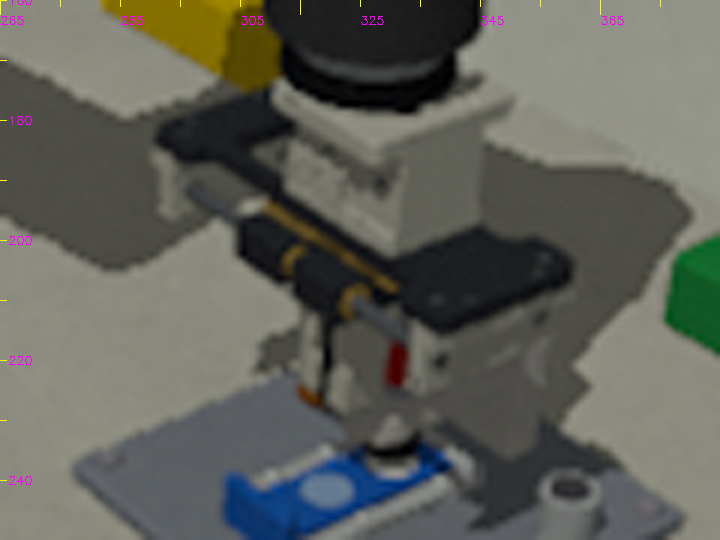

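The wing is turning with about 2–3 N on the finger. I'll finish this stroke, back off and rise.

```bash
python3 -m creep '{"jaw":[1,1,1,1,1,1,1,1,1,1],"translation":[[0,0.004,0.002],[0,0.004,0.002],[0,0.005,0.0015],[0,0.005,0.0015],[0,0.0045,0.001],[0,0.0045,0.001],[0,0.0045,0.004],[0,0.0045,0.004],[0,0.004,0.005],[0,0.004,0.005]],"roll":[0,0,0,0,0,0,0,0,0,0]}'
python3 -m creep '{"jaw":[1,1,1,1,1,1,1,1,1,1],"translation":[[0,0.001,0.003],[0,0.001,0.003],[0,0.001,0.003],[0,0.001,0.003],[0,0.001,-0.003],[0,0.002,-0.005],[-0.01,0,-0.002],[-0.022,0,0],[-0.02,0,0],[-0.01,0,0]],"roll":[0,0,0,0,0,0,0,0,0,0]}'
python3 - <<'E'
from fit2 import *
s=get_state();p=[.6221,-.1015,-.0472]
print(s["time_s"],"tcp press",inv(p,s["tcp_pos"][None]),s["tcp_pos"],s["contact_force"])
c,K=cam("side");crop(c["image"],265,160,120,90,6,"pics/s10.png")
c,K=cam("scene");crop(c["image"],220,195,120,90,6,"pics/c10.png")
E
```

```text
time_s: 18.9
tcp_pos: [0.6116, -0.0626, 0.0805]
eef_rot: [-164.5, 90.0, -167.5]
contact_force: [-3.1, -1.4, -0.1]
gripper_width: 0.0007
time_s: 19.9
tcp_pos: [0.6148, -0.0558, 0.1455]
eef_rot: [7.6, 89.8, 4.7]
contact_force: [0.3, 0.3, 0.0]
gripper_width: 0.0002
19.9 tcp press [[-0.00944439  0.04530356]] [ 0.61480366 -0.05580129  0.1455241 ] [0.27382591 0.25128069 0.00878473]
```

View pics/s10.png

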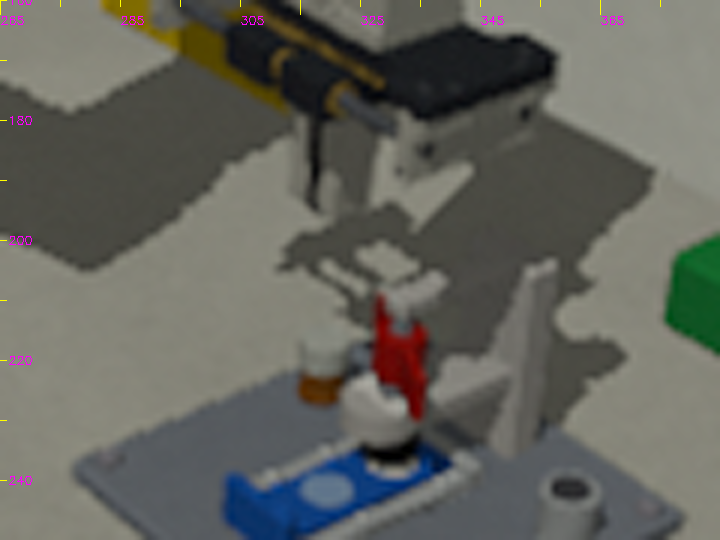

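View pics/c10.png

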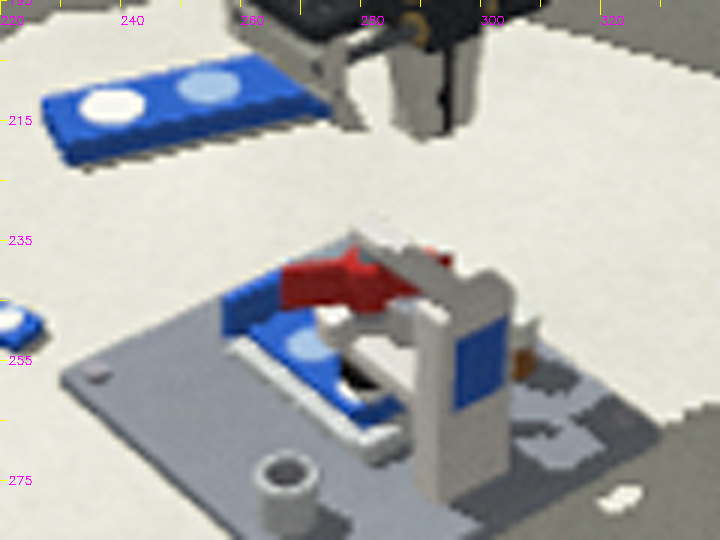

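```bash
python3 - <<'E'
from fit2 import *
from fit import C
p=[.6221,-.1015,-.0472]
c,K=C["scene"]
for ph in (-105,-112,-120,-128):
    u=np.radians(ph);print(ph,project(Pw(p,[.04*np.cos(u),.04*np.sin(u),.098]),c["pose"],K,c["D"]).round(1), project(Pw(p,[0,0,.098]),c["pose"],K,c["D"]).round(1))
E
python3 -m creep '{"jaw":[1,1,1,1,1,1,1,1,1,1],"translation":[[0,-0.007,0.001],[0,-0.017,0.003],[0,-0.02,0.004],[0,-0.02,0.004],[0,-0.02,0.004],[0,-0.012,0.001],[0,-0.004,0],[0.006,0,0],[0.015,0,0],[0.02,0,0]],"roll":[0,0,0,0,0,0,0,0,0,0]}'
```

```text
-105 [[267.4 241.2]] [[280.8 237.7]]
-112 [[266.8 240.2]] [[280.8 237.7]]
-120 [[266.4 239. ]] [[280.8 237.7]]
-128 [[266.3 237.8]] [[280.8 237.7]]
time_s: 21.1
tcp_pos: [0.626, -0.1561, 0.1017]
eef_rot: [5.9, 89.9, 3.0]
contact_force: [-0.2, 0.3, -0.1]
gripper_width: 0.0003
```

```bash
python3 -m creep '{"jaw":[1,1,1,1,1,1,1,1,1,1],"translation":[[0.013,0,0],[0.008,0,0],[0,0.001,-0.004],[0,0.001,-0.004],[0,0.001,-0.004],[0,0.0025,-0.0035],[0,0.0025,-0.0035],[0,0.003,-0.003],[0,0.003,-0.003],[0,0.004,-0.0025]],"roll":[0,0,0,0,0,0,0,0,0,0]}'
python3 - <<'E'
from fit2 import *
s=get_state();p=[.6221,-.1015,-.0472]
print(s["time_s"],"tcp press",inv(p,s["tcp_pos"][None]),s["tcp_pos"],s["contact_force"])
E
```

```text
time_s: 22.1
tcp_pos: [0.5986, -0.1372, 0.0807]
eef_rot: [-90.6, 90.0, -93.6]
contact_force: [0.0, -0.9, 1.1]
gripper_width: 0.0008
22.1 tcp press [[-0.02177597 -0.03673127]] [ 0.59861521 -0.13716292  0.08074843] [ 0.01526034 -0.94914724  1.0994049 ]
```

```bash
python3 -m creep '{"jaw":[1,1,1,1,1,1,1,1,1,1],"translation":[[0,0.004,-0.0015],[0,0.0045,-0.004],[0,0.0045,-0.004],[0,0.003,-0.0037],[0,0.003,-0.0037],[0,0.003,-0.0036],[0,0.0045,0.001],[0,0.0045,0.001],[0,0.004,0.002],[0,0.004,0.002]],"roll":[0,0,0,0,0,0,0,0,0,0]}'
python3 -m creep '{"jaw":[1,1,1,1,1,1,1,1,1,1],"translation":[[0,0.005,0.0015],[0,0.005,0.0015],[0,0.0045,0.001],[0,0.0045,0.001],[0,0.0045,0.004],[0,0.0045,0.004],[0,0.004,0.005],[0,0.004,0.005],[0,0.001,0.003],[0,0.001,0.003]],"roll":[0,0,0,0,0,0,0,0,0,0]}'
python3 - <<'E'
from fit2 import *
s=get_state();p=[.6221,-.1015,-.0472]
print(s["time_s"],"tcp press",inv(p,s["tcp_pos"][None]),s["tcp_pos"],s["contact_force"])
E
python3 -m creep '{"jaw":[1,1,1,1,1,1,1,1,1,1],"translation":[[0,0.001,0.003],[0,0.001,0.003],[0,0.001,-0.003],[0,0.002,-0.005],[-0.01,0,-0.002],[-0.022,0,0],[-0.02,0,0],[-0.01,0,0],[0,-0.007,0.001],[0,-0.017,0.003]],"roll":[0,0,0,0,0,0,0,0,0,0]}'
python3 - <<'E'
from fit2 import *
s=get_state();p=[.6221,-.1015,-.0472]
print(s["time_s"],"tcp press",inv(p,s["tcp_pos"][None]),s["tcp_pos"],s["contact_force"])
c,K=cam("side");crop(c["image"],265,160,120,90,6,"pics/s11.png")
c,K=cam("scene");crop(c["image"],220,195,120,90,6,"pics/c11.png")
E
```

```text
time_s: 23.1
tcp_pos: [0.5861, -0.0972, 0.0803]
eef_rot: [179.9, 89.9, 176.9]
contact_force: [-2.7, -0.6, 0.3]
gripper_width: 0.0006
time_s: 24.1
tcp_pos: [0.6173, -0.0612, 0.0803]
eef_rot: [-171.8, 89.9, -174.8]
contact_force: [-2.1, -1.8, -0.9]
gripper_width: 0.0005
24.1 tcp press [[-0.00670456  0.04005273]] [ 0.6172927  -0.06117554  0.08027763] [-2.06607107 -1.7835477  -0.90837602]
time_s: 25.1
tcp_pos: [0.6163, -0.08, 0.1425]
eef_rot: [52.2, 90.0, 49.3]
contact_force: [-0.5, 0.0, -0.9]
gripper_width: 0.0006
25.1 tcp press [[-0.00679515  0.02123658]] [ 0.61631441 -0.07996646  0.14252304] [-0.50096987  0.02279792 -0.87800824]
```

View pics/s11.png

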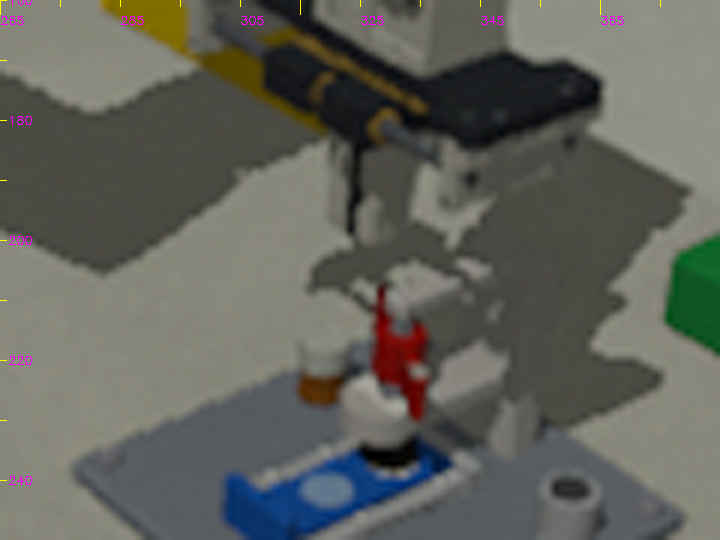

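View pics/c11.png

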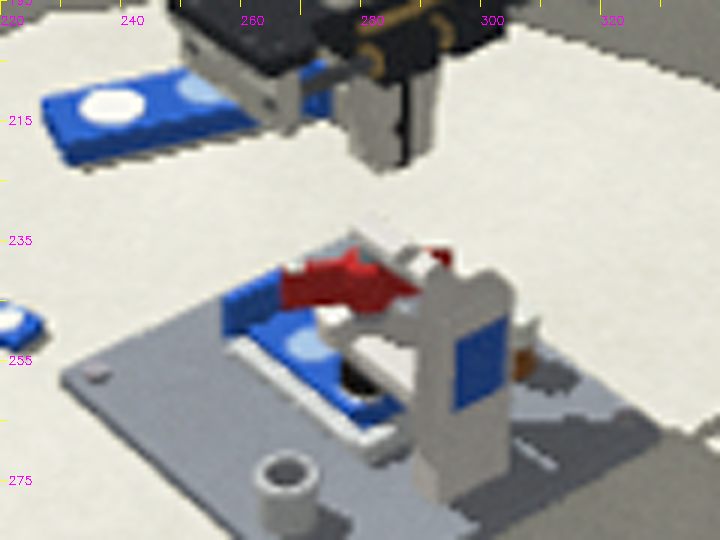

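The marked wing is now at about -117°, so the screw is near 8.3. Third stroke.

```bash
python3 -m creep '{"jaw":[1,1,1,1,1,1,1,1,1,1],"translation":[[0,-0.018,0.004],[0,-0.02,0.004],[0,-0.02,0.004],[0,-0.013,0.003],[0,-0.005,0],[0.006,0,0],[0.017,0,0],[0.02,0,0],[0.013,0,0],[0.006,0,0]],"roll":[0,0,0,0,0,0,0,0,0,0]}'
python3 -m creep '{"jaw":[1,1,1,1,1,1,1,1,1,1],"translation":[[0,0,0],[0,0.001,-0.004],[0,0.001,-0.004],[0,0.001,-0.004],[0,0.0025,-0.0035],[0,0.0025,-0.0035],[0,0.003,-0.003],[0,0.003,-0.003],[0,0.004,-0.0025],[0,0.004,-0.0015]],"roll":[0,0,0,0,0,0,0,0,0,0]}'
python3 - <<'E'
from fit2 import *
s=get_state();p=[.6221,-.1015,-.0472]
print(s["time_s"],"tcp press",inv(p,s["tcp_pos"][None]),s["tcp_pos"],s["contact_force"])
E
```

```text
time_s: 26.2
tcp_pos: [0.6266, -0.1562, 0.0788]
eef_rot: [179.8, 89.9, 176.8]
contact_force: [0.0, 0.9, 0.4]
gripper_width: 0.0009
time_s: 27.2
tcp_pos: [0.599, -0.1331, 0.0804]
eef_rot: [-176.6, 90.0, -179.6]
contact_force: [0.1, -2.3, -0.1]
gripper_width: 0.0002
27.2 tcp press [[-0.02155311 -0.03260916]] [ 0.59903231 -0.13305591  0.08042489] [ 0.12594704 -2.3087672  -0.06971966]
```

```bash
python3 -m creep '{"jaw":[1,1,1,1,1,1,1,1,1,1],"translation":[[0,0.0045,-0.0045],[0,0.0045,-0.0045],[0,0.003,-0.0037],[0,0.003,-0.0037],[0,0.003,-0.0036],[0,0.0045,0.001],[0,0.0045,0.001],[0,0.004,0.002],[0,0.004,0.002],[0,0,0]],"roll":[0,0,0,0,0,0,0,0,0,0]}'
python3 -m creep '{"jaw":[1,1,1,1,1,1,1,1,1,1],"translation":[[0,0.005,0.0015],[0,0.005,0.0015],[0,0.0045,0.001],[0,0.0045,0.001],[0,0.0045,0.004],[0,0.0045,0.004],[0,0.004,0.005],[0,0.004,0.005],[0,0.001,0.003],[0,0.001,0.003]],"roll":[0,0,0,0,0,0,0,0,0,0]}'
python3 - <<'E'
from fit2 import *
s=get_state();p=[.6221,-.1015,-.0472]
print(s["time_s"],"tcp press",inv(p,s["tcp_pos"][None]),s["tcp_pos"],s["contact_force"])
E
```

```text
time_s: 28.2
tcp_pos: [0.5878, -0.097, 0.0804]
eef_rot: [130.1, 90.0, 127.1]
contact_force: [-1.3, 0.0, 0.1]
gripper_width: 0.0004
time_s: 29.2
tcp_pos: [0.6183, -0.0612, 0.0802]
eef_rot: [-175.1, 89.9, -178.1]
contact_force: [-2.3, -2.0, -0.1]
gripper_width: 0.0003
29.2 tcp press [[-0.00569375  0.04009859]] [ 0.61830454 -0.06117743  0.08024839] [-2.32870908 -2.00775082 -0.1210764 ]
```

```bash
python3 -m creep '{"jaw":[1,1,1,1,1,1,1,1,1,1],"translation":[[0,0.001,0.003],[0,0.001,0.002],[0,0.001,-0.003],[0,0.002,-0.005],[-0.01,0,-0.002],[-0.022,0,0],[-0.02,0,0],[-0.01,0,0],[0,-0.007,0.001],[0,-0.017,0.003]],"roll":[0,0,0,0,0,0,0,0,0,0]}'
python3 -m creep '{"jaw":[1,1,1,1,1,1,1,1,1,1],"translation":[[0,-0.018,0.004],[0,-0.02,0.004],[0,-0.02,0.004],[0,-0.013,0.003],[0,-0.005,0],[0.006,0,0],[0.017,0,0],[0.02,0,0],[0.012,0,0],[0.005,0,0]],"roll":[0,0,0,0,0,0,0,0,0,0]}'
python3 - <<'E'
from fit2 import *
s=get_state();p=[.6221,-.1015,-.0472]
print(s["time_s"],"tcp press",inv(p,s["tcp_pos"][None]),s["tcp_pos"],s["contact_force"])
c,K=cam("side");crop(c["image"],265,160,120,90,6,"pics/s12.png")
c,K=cam("scene");crop(c["image"],220,195,120,90,6,"pics/c12.png")
E
```

```text
time_s: 30.2
tcp_pos: [0.6163, -0.08, 0.1425]
eef_rot: [57.4, 90.0, 54.5]
contact_force: [0.2, -0.1, 0.7]
gripper_width: 0.0007
time_s: 31.2
tcp_pos: [0.6265, -0.1562, 0.0808]
eef_rot: [-179.5, 89.9, 177.6]
contact_force: [-0.4, -0.5, 1.0]
gripper_width: 0.0003
31.2 tcp press [[ 0.00698678 -0.05444268]] [ 0.62651026 -0.1562117   0.08082452] [-0.36488986 -0.47176575  0.97723325]
```

View pics/s12.png

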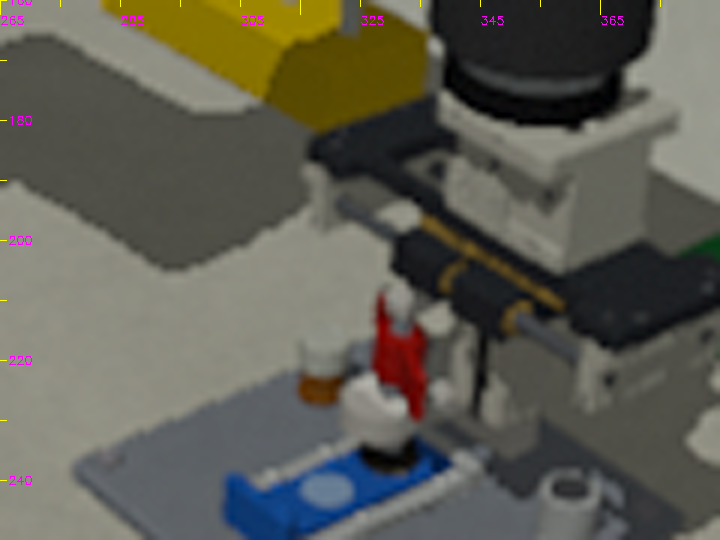

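View pics/c12.png

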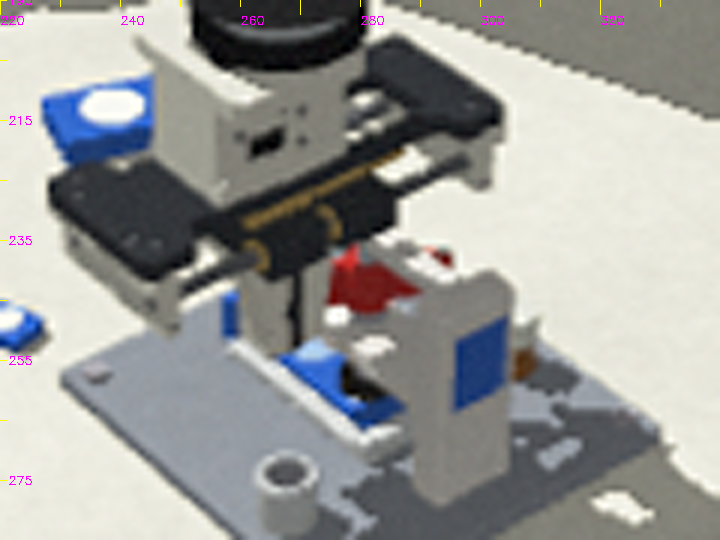

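Last partial stroke: the hard stop is expected with this wing near -147.5°, so the final part goes in small steps.

```bash
python3 -m creep '{"jaw":[1,1,1,1,1,1,1,1,1,1],"translation":[[0,0.001,-0.004],[0,0.001,-0.004],[0,0.001,-0.004],[0,0.0025,-0.0035],[0,0.0025,-0.0035],[0,0.001,-0.001],[0,0.001,-0.001],[0,0.001,-0.001],[0,0,0],[0,0,0]],"roll":[0,0,0,0,0,0,0,0,0,0]}'
python3 - <<'E'
from fit2 import *
s=get_state();p=[.6221,-.1015,-.0472]
print(s["time_s"],"tcp press",inv(p,s["tcp_pos"][None]),s["tcp_pos"],s["contact_force"])
E
python3 -m creep '{"jaw":[1,1,1,1,1,1,1,1,1,1],"translation":[[0,0.0005,-0.0005],[0,0.0005,-0.0005],[0,0.0005,-0.0005],[0,0.0005,-0.0005],[0,0,0],[0,0,0],[0,0,0],[0,0,0],[0,0,0],[0,0,0]],"roll":[0,0,0,0,0,0,0,0,0,0]}'
python3 - <<'E'
from fit2 import *
s=get_state();p=[.6221,-.1015,-.0472]
print(s["time_s"],"tcp press",inv(p,s["tcp_pos"][None]),s["tcp_pos"],s["contact_force"],s["moment"])
E
```

```text
time_s: 32.3
tcp_pos: [0.6061, -0.1446, 0.0825]
eef_rot: [115.2, 90.0, 112.2]
contact_force: [0.1, -1.5, 1.6]
gripper_width: 0.0005
32.3 tcp press [[-0.01391316 -0.04383833]] [ 0.60613393 -0.14463305  0.08251631] [ 0.0937501  -1.48825125  1.56003265]
time_s: 33.3
tcp_pos: [0.6041, -0.1426, 0.0825]
eef_rot: [162.7, 90.0, 159.8]
contact_force: [0.5, -2.2, 0.3]
gripper_width: 0.0006
33.3 tcp press [[-0.015998  -0.0418893]] [ 0.60414338 -0.14258782  0.08253895] [ 0.47542932 -2.22342501  0.32391313] [-0.54163128 -0.37676197  0.01827715]
```

```bash
python3 -m creep '{"jaw":[1,1,1,1,1,1,1,1,1,1],"translation":[[0,0.0005,-0.0003],[0,0.0005,-0.0003],[0,0.0005,-0.0003],[0,0.0005,-0.0003],[0,0,0],[0,0,0],[0,0,0],[0,0,0],[0,0,0],[0,0,0]],"roll":[0,0,0,0,0,0,0,0,0,0]}'
python3 -m creep '{"jaw":[1,1,1,1,1,1,1,1,1,1],"translation":[[0,0.0005,-0.0003],[0,0.0005,-0.0003],[0,0,0],[0,0,0],[0,0,0],[0,0,0],[0,0,0],[0,0,0],[0,0,0],[0,0,0]],"roll":[0,0,0,0,0,0,0,0,0,0]}'
python3 - <<'E'
from fit2 import *
s=get_state();p=[.6221,-.1015,-.0472]
print(s["time_s"],"tcp press",inv(p,s["tcp_pos"][None]),s["tcp_pos"],s["contact_force"],s["moment"])
E
```

```text
time_s: 34.3
tcp_pos: [0.603, -0.1405, 0.0825]
eef_rot: [169.9, 90.0, 166.9]
contact_force: [-0.5, -2.2, -0.2]
gripper_width: 0.0004
time_s: 35.3
tcp_pos: [0.6025, -0.1395, 0.0825]
eef_rot: [147.7, 90.0, 144.7]
contact_force: [-0.2, -2.9, -0.3]
gripper_width: 0.0002
35.3 tcp press [[-0.01777324 -0.03887584]] [ 0.60251229 -0.13949396  0.08254308] [-0.20834836 -2.90673573 -0.33572954] [-0.99571369  0.03596308 -0.00891304]
```

```bash
python3 -m creep '{"jaw":[1,1,1,1,1,1,1,1,1,1],"translation":[[0,0.0005,-0.0003],[0,0.0005,-0.0003],[0,0,0],[0,0,0],[0,0,0],[0,0,0],[0,0,0],[0,0,0],[0,0,0],[0,0,0]],"roll":[0,0,0,0,0,0,0,0,0,0]}'
python3 - <<'E'
from fit2 import *
s=get_state();p=[.6221,-.1015,-.0472]
print(s["time_s"],"tcp press",inv(p,s["tcp_pos"][None]),s["tcp_pos"],s["contact_force"],s["moment"])
c,K=cam("scene");crop(c["image"],240,215,80,60,10,"pics/c13.png")
c,K=cam("side");crop(c["image"],300,190,80,60,10,"pics/s13.png")
E
```

```text
time_s: 36.3
tcp_pos: [0.602, -0.1384, 0.0825]
eef_rot: [-154.8, 90.0, -157.8]
contact_force: [-1.2, -3.5, 0.7]
gripper_width: 0.001
36.3 tcp press [[-0.01832774 -0.03784579]] [ 0.60200702 -0.13843889  0.08253222] [-1.1621291  -3.52269255  0.71185814] [-1.10537172  0.04001896  0.02220977]
```

View pics/c13.png

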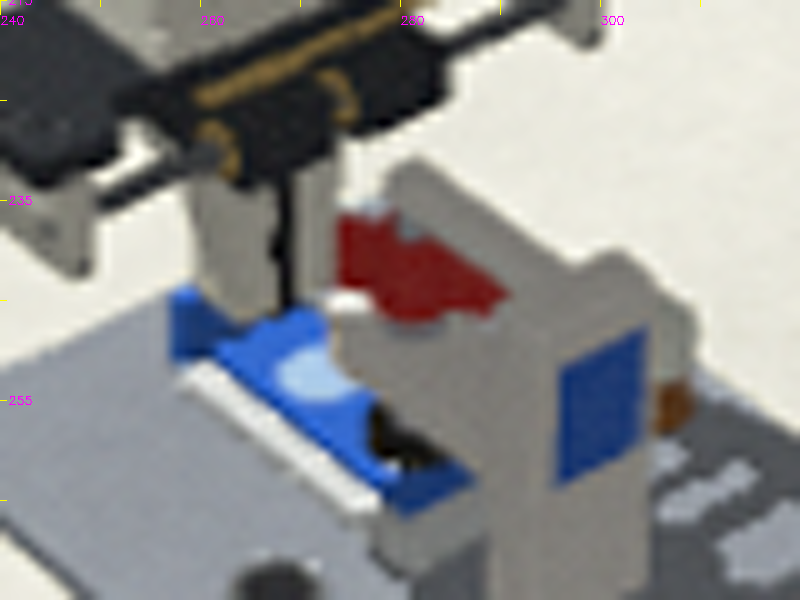

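View pics/s13.png

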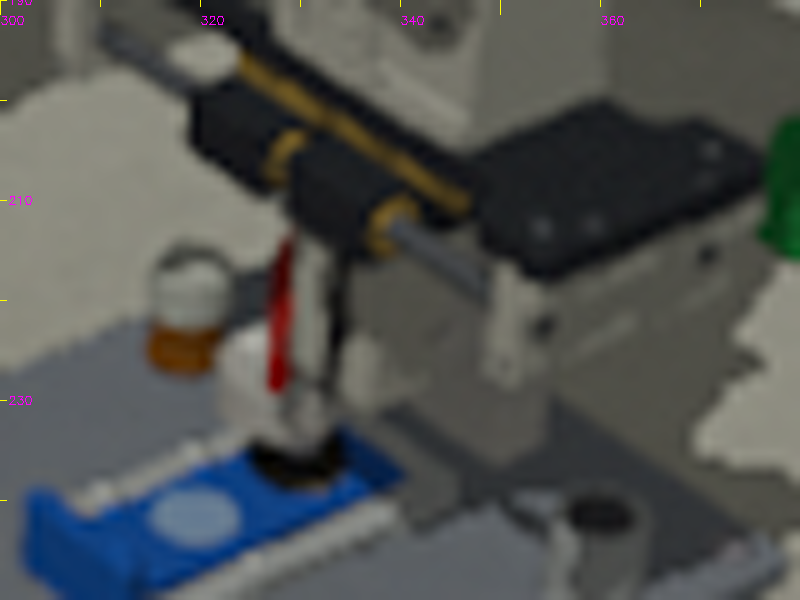

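```bash
python3 -m creep '{"jaw":[1,1,1,1,1,1,1,1,1,1],"translation":[[0,0.0005,-0.0003],[0,0.0005,-0.0003],[0,0.0005,-0.0003],[0,0,0],[0,0,0],[0,0,0],[0,0,0],[0,0,0],[0,0,0],[0,0,0]],"roll":[0,0,0,0,0,0,0,0,0,0]}'
python3 - <<'E'
from fit2 import *
s=get_state();p=[.6221,-.1015,-.0472]
print(s["time_s"],"tcp press",inv(p,s["tcp_pos"][None]),s["contact_force"],s["moment"])
E
```

```text
time_s: 37.4
tcp_pos: [0.6017, -0.138, 0.0827]
eef_rot: [-53.0, 89.9, -56.0]
contact_force: [1.3, -9.8, -1.3]
gripper_width: 0.0005
37.4 tcp press [[-0.01864382 -0.03742457]] [ 1.28310607 -9.77766142 -1.31139705] [-3.38413328 -0.73461199  0.12539932]
```

The wing has stalled against about 10 N, which is what the hard stop would give. I'll back off, rise and verify the angle from above.

```bash
python3 -m creep '{"jaw":[1,1,1,1,1,1,1,1,1,1],"translation":[[0,-0.002,0.001],[0,-0.005,0.003],[0,-0.007,0.004],[0,-0.003,0.001],[-0.008,0,0],[-0.022,0,0],[-0.03,0,0],[-0.035,0,0],[-0.035,0,0],[-0.025,0.005,0.003]],"roll":[0,0,0,0,0,0,0,0,0,0]}'
python3 -m creep '{"jaw":[1,1,1,1,1,1,1,1,1,1],"translation":[[-0.01,0.012,0.006],[-0.003,0.016,0.007],[0,0.014,0.006],[0,0.007,0.003],[0,0.002,0],[0,0,0],[0,0,0],[0,0,0],[0,0,0],[0,0,0]],"roll":[0,0,0,0,0,0,0,0,0,0]}'
python3 - <<'E'
from fit2 import *
s=get_state();p=[.6221,-.1015,-.0472]
print(s["time_s"],"tcp press",inv(p,s["tcp_pos"][None]),s["tcp_pos"],s["contact_force"])
c,K=cam("wrist");np.savez("w14.npz",pose=wpose(c,s),K=K,D=c["D"])
crop(c["image"],185,60,200,150,4,"pics/w14c.png")
c,K=cam("side");crop(c["image"],285,190,100,75,8,"pics/s14.png")
c,K=cam("scene");crop(c["image"],230,215,100,75,8,"pics/c14.png")
E
```

```text
time_s: 38.4
tcp_pos: [0.6128, -0.1499, 0.2412]
eef_rot: [-1.2, 89.8, -4.3]
contact_force: [0.7, -0.5, 0.7]
gripper_width: 0.0009
time_s: 39.4
tcp_pos: [0.637, -0.1001, 0.2507]
eef_rot: [-2.6, 90.0, -5.6]
contact_force: [0.1, 0.2, -0.4]
gripper_width: 0.0005
39.4 tcp press [[0.01486043 0.00207237]] [ 0.63704166 -0.10013109  0.25066351] [ 0.14192237  0.19320865 -0.35392847]
```

View pics/w14c.png

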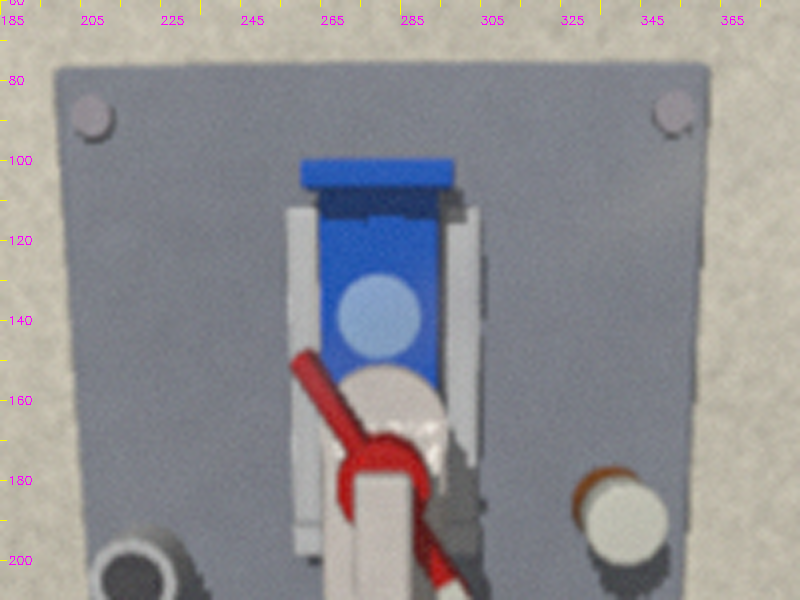

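View pics/s14.png

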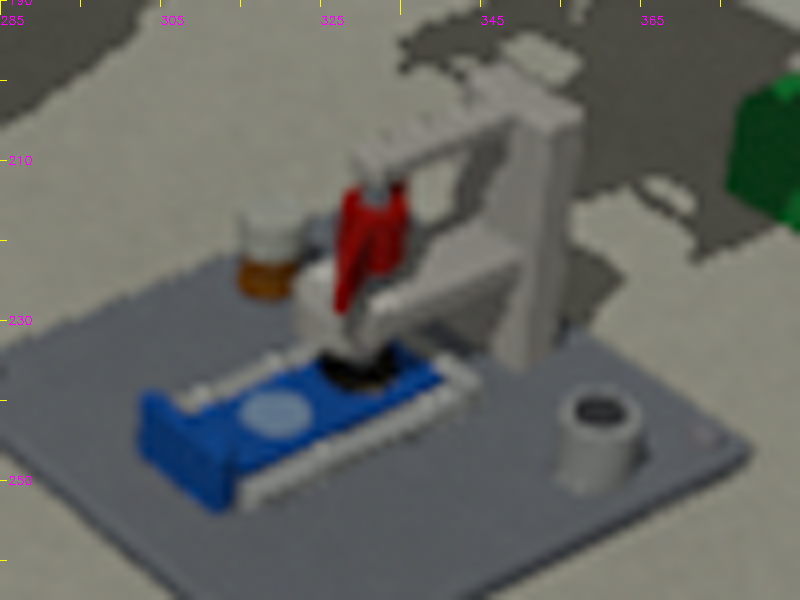

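View pics/c14.png

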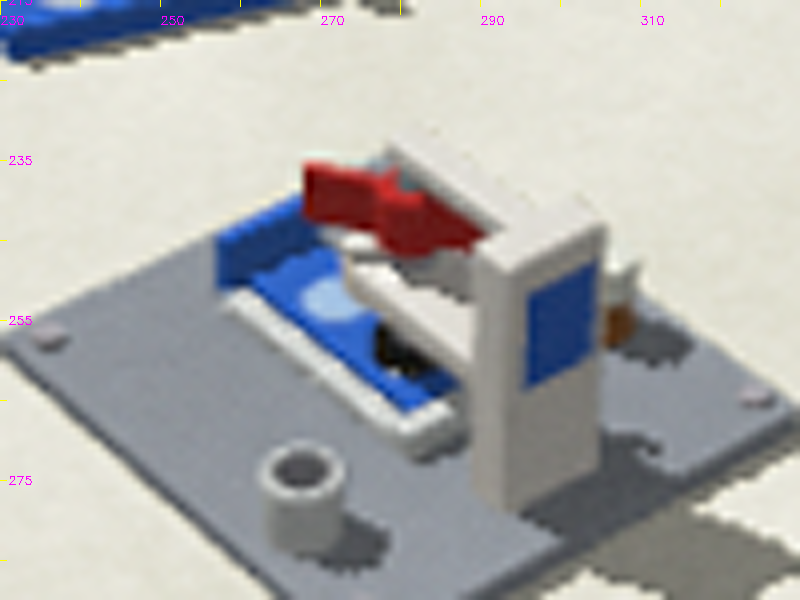

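```bash
python3 - <<'E'
from fit2 import *
w=np.load("w14.npz");a=(w["pose"],w["K"],w["D"]);p=[.6221,-.1015,-.0472]
d=inv(p,plane([(260.5,148.5),(281,180)],.098,*a));print("tip,hub",d);
uv=np.array([(201.7-2.6,77),(285+77,76.2),(257,111.9),(304.7,111.9),(274,178.2),(288.5,178.2)])
p=least_squares(lambda q:(project(Pw(q,pts[:6]),*a)-uv).ravel(),p,loss='soft_l1').x;print(p)
# wing dir via two points on centreline in wing top: tip and near hub
e=inv(p,plane([(260.7,149),(274,169.5),(299,208)],.098,*a));print(e)
v=e[0];print(np.degrees(np.arctan2(v[1],v[0])), np.degrees(np.arctan2(*(e[0]-e[1])[::-1])),np.degrees(np.arctan2(*(e[0]-e[2])[::-1])))
print("lip",inv(p,plane([(260.5,100),(298.5,100)],.038,*a)))
E
```

```text
tip,hub [[-0.03435703 -0.01990954]
 [-0.00268289  0.00014252]]
[ 0.62225152 -0.10111767 -0.04498219]
[[-0.03404454 -0.02003654]
 [-0.01356248 -0.00718038]
 [ 0.02677879  0.01820406]]
-149.52153276744505 -147.88437829378125 -147.8417673694165
lip [[-0.08448635 -0.02323391]
 [-0.08412275  0.02000841]]
```

The wing measures -147.9° against the stop's -147.5°, the lip is still at the home position, and the pad is down. The gripper is well clear above everything, so I'll hand in.

```bash
python3 - <<'E'
from plant import *
print(close_job())
E
```

```text
the job is handed in; nothing more can be done
None
```

The job is handed in, at about 39.5 s on the robot clock: the carrier is home against the stop and the pad is clamped down on it.

- **Carrier:** I pushed it in by its lip with the closed fingertips until it stopped moving and the force rose to about 7 N. From above, the lip face measured -84.3 mm, against -85 mm for home. It read the same after clamping.
- **Knob:** I turned it clockwise with three full strokes round the -x side, at about 2–4 N, plus a short last one. The last one ended in a firm stop at about 10 N. The wing then measured -147.9°, which matches the hard stop at screw 12.0 (-147.5°).
- **Last checks:** The pad sits on the carrier in both camera views. The jar and pot show no sign of having moved, and the highest force I read was about 10 N. The gripper finished at z = 0.25 m, touching nothing.
- **Small disagreements:** My fit of the base plate corners was off by 1–2 px, and one direct reading of the wing tip gave -149.5°. Both are within the calibration error.

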